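# Make up the coffee-bar and takeaway kits

### The job

Make up two kits in the wooden compartment trays. The wide three-compartment tray is for the coffee bar: stand the tamper and the cocoa shaker upright in its two square compartments, one in each, either way round, and lay the dosing scoop, cup down as it lies now, in its long compartment. The narrow two-compartment tray is for the takeaway counter: stand the stamp upright in its short compartment and lay the marker flat in its long one; leave the pen, the honey jar and the sticker roll where they are.

Things in the scene. Friction and masses are not known exactly. Their poses are not given: they have to be found in the camera images.
- tamper: Coffee tamper standing on its round steel base (58 mm across, 30 mm high), narrow neck at about 34 mm, dark wooden knob above it up to 95 mm, widest 36 mm at about 70 to 80 mm; about 0.36 kg. Pinch the knob from above at a height of 75 mm. Starts upright, turned anyhow. Its origin is the centre of its underside, z up.
- cocoa_shaker: Plain steel cocoa shaker, a cylinder 50 mm across with a domed top, 92 mm high, about 0.17 kg; grip the body from above at a height of about 65 mm. Carry things with their undersides at least 160 mm up: the card reader amid the counter is 135 mm high, the cash drawer 100 mm, the jar 115 mm. Starts upright, turned anyhow. Its origin is the centre of its underside, z up.
- stamp: Rubber stamp standing on its light wooden foot (45 mm along its x, 30 mm along its y, 14 mm high); a round light wooden handle rises from the middle to 70 mm, 26 mm across at 45 to 65 mm, 20 mm across lower down; about 0.06 kg. Grip the handle at a height of 55 mm. Its origin is the centre of its underside, z up.
- dosing_scoop: Small steel dosing scoop lying cup down, 120 mm long (its y), 44 mm wide, 30 mm high, 50 g. The cup, 44 mm across, stands on the counter centred at y = +38 mm; the straight handle, 6 mm wide, runs from it to y = -60 mm, 21 to 30 mm up. Pinch the handle across x at y = 0 to -5 mm, 25 mm up. Origin: middle of length and width, at counter level; z up.
- marker_mid (a point): Thick black marker with a light band, lying flat: a round barrel 17 mm across and 128 mm long along its y, about 18 g; the other slim stick on the counter, the pen, is only 10 mm thick. This point lies on the barrel's axis at mid-length, 8.5 mm above what the marker lies on; the barrel can roll about its y.
- wide_tray: Squarish low wooden tray, cork floor, fixed: 150 (x) x 160 mm (y), rim and dividers 18 mm high, 4 mm thick, floor 4 mm thick. Two square compartments (72 x 74 mm inside) centred at x +35, y +39 and -39 mm; a long one (66 mm in x, 152 in y) centred at x -38 mm, y 0. Origin: centre of its underside; yaw within 0.2 rad of the world axes.
- narrow_tray: Long narrow low wooden tray, cork floor, fixed: 228 (x) x 78 mm (y), rim and divider 18 mm high, 4 mm thick, floor 4 mm thick. A short compartment (72 mm in x, 70 in y inside) centred at x -74 mm and a long one (144 mm in x, 70 in y) centred at x +38 mm, both at y 0. Origin: centre of its underside; yaw within 0.2 rad of the world axes.
- pen: Slim dark pen, 140 mm long, 10 mm thick, lying at the back of the counter; belongs to no kit, leave it. Origin: mid-length, on its underside.
- honey_jar: Honey jar with a lid, 69 mm across, 115 mm high, loose, at the back of the counter; leave it. Its origin is the centre of its underside, z up.
- sticker_roll: Roll of round stickers lying flat, a white ring 73 mm across, 30 mm high, loose, at the back of the counter; leave it. Its origin is the centre of its underside, z up.
Things that resemble listed ones, but are neither listed nor needed, are in the scene too. Leave any purple look-alike of the cocoa_shaker alone.

How it is judged:
At the end, for the whole second after the job is handed in: Tamper and cocoa shaker upright (0.12 rad) on the floor of different square compartments of the wide tray, scoop level, cup down, on the floor of its long one; stamp upright in the narrow tray's short compartment, marker flat on the floor of its long one; all within the walls and at rest (((x of tamper in the frame of wide_tray between 0.02 and 0.05 m and y of tamper in the frame of wide_tray between 0.024 and 0.054 m and z of tamper in the frame of wide_tray between -0.003 and 0.009 m and angle between each of tamper, cocoa_shaker's own z axis and vertical below 0.12 rad and x of cocoa_shaker in the frame of wide_tray between 0.018 and 0.052 m and y of cocoa_shaker in the frame of wide_tray between -0.056 and -0.022 m and z of cocoa_shaker in the frame of wide_tray between -0.003 and 0.009 m) or (x of tamper in the frame of wide_tray between 0.02 and 0.05 m and y of tamper in the frame of wide_tray between -0.054 and -0.024 m and z of tamper in the frame of wide_tray between -0.003 and 0.009 m and angle between each of tamper, cocoa_shaker's own z axis and vertical below 0.12 rad and x of cocoa_shaker in the frame of wide_tray between 0.018 and 0.052 m and y of cocoa_shaker in the frame of wide_tray between 0.022 and 0.056 m and z of cocoa_shaker in the frame of wide_tray between -0.003 and 0.009 m)) and x of dosing_scoop in the frame of wide_tray between -0.06 and -0.016 m and y of dosing_scoop in the frame of wide_tray between -0.026 and 0.026 m and z of dosing_scoop in the frame of wide_tray between -0.003 and 0.009 m and angle between dosing_scoop's own z axis and vertical below 0.15 rad and x of stamp in the frame of narrow_tray between -0.098 and -0.05 m and y of stamp in the frame of narrow_tray between -0.024 and 0.024 m and z of stamp in the frame of narrow_tray between -0.003 and 0.009 m and angle between stamp's own z axis and vertical below 0.12 rad and x of marker_mid in the frame of narrow_tray between 0.024 and 0.052 m and y of marker_mid in the frame of narrow_tray between -0.03 and 0.03 m and z of marker_mid in the frame of narrow_tray between 0.009 and 0.017 m and angle between marker_mid's own y axis and vertical between 1.47 and 1.67 rad and linear speed of each of tamper, cocoa_shaker, dosing_scoop, stamp, marker below 0.02 m/s); the robot touches nothing.
It fails at once if the pen is moved by more than 30 mm (distance of pen from where it was at the start of the episode above 0.03 m).
It fails at once if the honey jar is moved by more than 30 mm (distance of honey_jar from where it was at the start of the episode above 0.03 m).
It fails at once if the sticker roll is moved by more than 30 mm (distance of sticker_roll from where it was at the start of the episode above 0.03 m).
It also fails if it takes over 131 s, if anything falls off the work surface, if the arm or the gripper's body presses on something with over 40 N, if the wrist force passes 120 N, or if a joint passes its speed limit or range.

### The arm

A 7-joint arm with a two-finger parallel gripper is mounted at the origin on a cart in front of the work surface, level with it; the furniture and walls round the work are solid. World frame = base frame: x ahead of the robot, y to its left, z up, the work surface at z = 0. Lengths are in m, angles in rad, forces in N, time in s.
With the tool pointing down it reaches from about 0.425 to 0.925 m from the base axis. Payload 6.8 kg.
Tool frame: the origin (TCP) lies midway between the tips of the shut fingers; the grasp point (between the pads) lies r.grip_point_offset behind it (r.grip_point_offset is the distance from the TCP to the grasp point, in m); z points along the fingers, y is the line along which they close (so a half turn about z gives the same grasp; the last joint's range is limited). The gripper opens to 85 mm and grips with 20 to 120 N. Pads are 22 mm wide; open, the fingers measure 114 mm over their backs; the gripper's body (76 mm by 85 mm) begins 54 mm behind the grasp point. The pads swing forward as they close: fully open they stand 13 mm farther back than shut.
Start: joints at [-1.296, 0.477, 0.022, 1.555, -0.011, 1.109, -0.083], TCP at [0.252, 0.626, 0.231] pointing down, gripper open.
Joint ranges: [-2.96, 2.96], [-0.34, 2.1], [-1.41, 1.46], [0.24, 2.44], [-1.37, 4.51], [0.17, 1.92], [-2.96, 2.96]. Speed limits (rad/s): [2.39, 2.39, 3.14, 3.14, 3.14, 3.14, 3.14].

### API

Orientations are given as a rotation vector (axis times angle).
In Python, from bench import r gives the robot as it stands. The module is installed in compiled form; this text tells all that it offers.
- The arm moves only by the shell command python3 -m crank 'ROWS' [FORCE]. ROWS is JSON, a list of rows, each a list of 5 numbers: the shift along the world's x, y, z in units of 200 mm (1.0 is 200 mm), then the turn about the world's z in units of 45 degrees (1.0 is 45 degrees), then the opening, from -1 (shut) to 1 (fully open). In form: [[dx, dy, dz, turn, jaw], ...]. A call has 1 to 8 rows; each row shifts and turns the commanded pose from where the row before left it; what a row does not reach is not made up. A row lasts 1/12 s, in which the tool goes at most 41.7 mm and 7.16 degrees, less where a joint would pass 70% of its speed; a pose out of reach is approached as far as the arm can. A call with a number of a shift or a turn outside -1 to 1 is refused whole. A call with a gripper value outside its range is refused whole. The fingers move at their own pace and stop on an object; FORCE is the grip in N (left out, the last holds). Time passes only in rows, so rows that do not move let the fingers close. It gives the time, the measured TCP pose, the force, the opening and the grip force at its end, in the units of the state.
- r.get_obs(): the state, without advancing time (a new reading comes with each control period).
- r.grab_frame(name): name is "side" or "top"; returns the picture (400x640x3 uint8, blue, green, red); there is no depth.
- r.camera_model(name): a dict with "fx", "fy", "cx", "cy" (pixels), "distortion" ([k1, k2, p1, p2, k3] as OpenCV has them; the pictures are not rectified), "R" (3x3) and "t" (3): a world point X has camera coordinates R X + t. Camera axes: x right, y down, z forward; pixel columns grow to the right and rows downward; lengths in m; the calibration is good to about 2 mm. A picture is of the moment at which its call begins. camera_model takes no time and is no camera call.
- r.hand_in(): hands the job in; it is judged then, once.
The state is a dict: "clock": time; "joints": joint angles; "qvel": joint speeds; "tau": joint torques, N m; "tcp_pos": TCP position; "orientation": TCP orientation; "contact_force": force on the tool from outside, world axes, zero at the start; "moment": the same for the moment, N m; "grip_width": finger opening in m; "gripper_force": force on a finger pad.
Only numpy, scipy, OpenCV 4.12 (cv2) and the standard library are available. Lean on these libraries where they do the work, as an engineer would, in place of code of your own. Each camera call takes 0.05 s, during which the arm holds its last target. There are 200 camera calls.

## Working session

There is one attempt and no reset: what is moved stays moved. The work goes in short steps, Python scripts to look and compute and a shell command to move; the robot and the scene stay as the last step left them, time stands still between calls to the robot, and variables do not carry over. Pictures are saved under pics/ and viewed, at most 14 in all, crops included, and the job is handed in when it is done.

```bash
mkdir -p pics
cat > h.py <<'E'
import numpy as np, cv2
from bench import r
def cast(cam,u,v,z):
    m=r.camera_model(cam);K=np.array([[m['fx'],0,m['cx']],[0,m['fy'],m['cy']],[0,0,1.]])
    p=cv2.undistortPoints(np.array([[[u,v]]],float),K,np.array(m['distortion'],float))[0,0]
    R=np.array(m['R']);t=np.array(m['t']);c=-R.T@t;d=R.T@np.array([p[0],p[1],1])
    return c+d*(z-c[2])/d[2]
def proj(cam,X):
    m=r.camera_model(cam);K=np.array([[m['fx'],0,m['cx']],[0,m['fy'],m['cy']],[0,0,1.]])
    return cv2.projectPoints(np.array(X,float).reshape(-1,1,3),cv2.Rodrigues(np.array(m['R'],float))[0],np.array(m['t'],float),K,np.array(m['distortion'],float))[0][:,0]
E
python3 - <<'E'
from h import *
for n in('top','side'):
    cv2.imwrite(f'pics/{n}0.png',r.grab_frame(n)); m=r.camera_model(n); R=np.array(m['R']);print(n,m['fx'],-R.T@np.array(m['t']),R[2])
o=r.get_obs();print(o['clock'],o['tcp_pos'],o['orientation'],o['grip_width'],r.grip_point_offset)
E
```

```text
top 388.33424895783577 [0.44582076 0.12614036 1.10681998] [ 0.11231096  0.0051924  -0.99365954]
side 414.5553252942517 [0.53127777 1.32398778 0.9220055 ] [ 0.03051469 -0.80603836 -0.59107615]
0.1 [0.25194163 0.62563554 0.2304173 ] [-5.97635470e-01 -3.08402756e+00  2.61311312e-03] 0.08520013674735448 0.0187
```

View pics/top0.png

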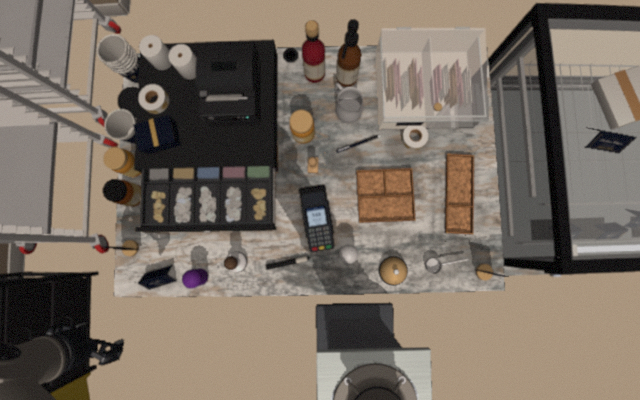

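View pics/side0.png

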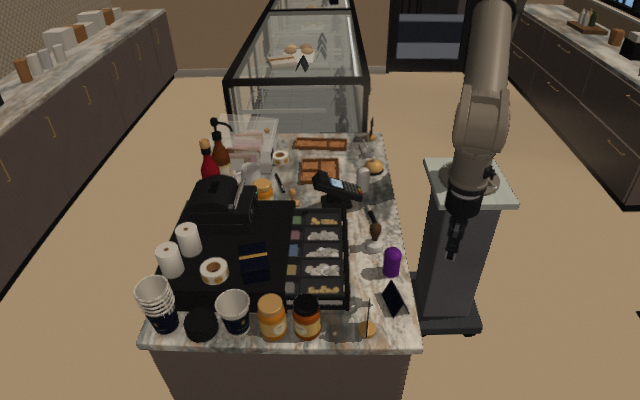

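The top view shows these candidates:
- tamper: (233,262)
- cocoa shaker: steel (349,255), with its purple look-alike at (195,278)
- stamp: (312,162)
- scoop: (432,265)
- marker: (287,262), with the pen at (357,144)
- trays: wide at (385,193), narrow at (459,192)

I'll check these choices in one enlarged crop.

Run:
```python
from h import *
im=cv2.imread('pics/top0.png')
a=cv2.resize(im[232:292,215:475],None,fx=3,fy=3,interpolation=cv2.INTER_CUBIC)
b=cv2.resize(im[140:240,290:480],None,fx=4,fy=4,interpolation=cv2.INTER_CUBIC)
o=np.zeros((590,800,3),np.uint8);o[:180,:780]=a;o[185:585,:760]=b
o=cv2.convertScaleAbs(o,alpha=1.5,beta=10);cv2.imwrite('pics/c1.png',o)
for n,u,v,z in [('tamper',233,262,.09),('shaker',349,255,.09),('stamp',312,158,.07),('scoopcup',432,265,.03),('scoopend',467,261,.03),('mk1',267,265,.0085),('mk2',309,258,.0085),('pen',357,144,.005),('wt',385,193,.018),('nt',459,192,.018),('bun',393,270,.04),('jar',302,125,.115),('roll',415,136,.03)]: print(n,cast('top',u,v,z).round(3))
```

```text
tamper [0.405 0.366 0.09 ]
shaker [0.418 0.064 0.09 ]
stamp [0.681 0.156 0.07 ]
scoopcup [ 0.384 -0.168  0.03 ]
scoopend [ 0.392 -0.266  0.03 ]
mk1 [0.392 0.289 0.008]
mk2 [0.41  0.171 0.008]
pen [0.735 0.027 0.005]
wt [ 0.588 -0.047  0.018]
nt [ 0.586 -0.259  0.018]
bun [ 0.373 -0.058  0.04 ]
jar [0.76  0.18  0.115]
roll [ 0.749 -0.138  0.03 ]
```

View pics/c1.png

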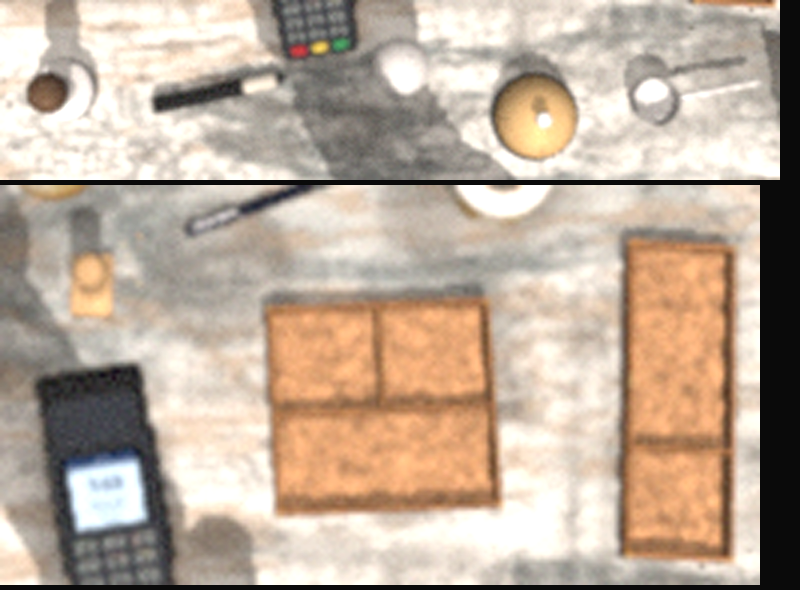

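The crop confirms the choices. The tamper has a dark knob at (230,263) over a steel base at (238,262). The marker is thick with a light band, from (267,266) to (309,257). The plain steel shaker is at (349,255) and the scoop cup at (433,264), with its bright handle running to (468,260) and the grey line above that being its shadow. The stamp is at (313,162). The wide tray's squares are on the +x side, and the narrow tray's short compartment is on the −x side.

Run:
```python
from h import *
im=cv2.imread('pics/top0.png');hsv=cv2.cvtColor(im,cv2.COLOR_BGR2HSV)
m=cv2.inRange(hsv,(4,90,50),(20,255,255));m=cv2.morphologyEx(m,cv2.MORPH_CLOSE,np.ones((5,5)));m=cv2.morphologyEx(m,cv2.MORPH_OPEN,np.ones((3,3)))
for c in cv2.findContours(m,0,2)[0]:
    x,y,w,h=cv2.boundingRect(c)
    if cv2.contourArea(c)<40 or not(280<x<480 and 145<y<250):continue
    z=.018 if w>20 else .014
    P=np.array([cast('top',*p[0],z)[:2] for p in c]);print((x,y,w,h),cv2.minAreaRect((P*1000).astype(np.float32)))
    if w>20:
        ap=cv2.minAreaRect(c);print(cv2.boxPoints(ap).round(1).tolist())
for n,u,v,z in [('knob',230.3,263,.09),('tbase',238.3,262,.03),('shaker',349,254.8,.085),('stamptop',312.6,161.7,.07),('stampfoot',313,164.8,.014),('cup',433.4,263.7,.03),('hend',468,260,.028),('mk1',266.7,266.3,.0085),('mk2',309,257,.0085),('reader lr',333,248,.03),('reader lr',333,248,.1),('reader tr',325,186,.13),('reader tl',300,187,.13),('reader ll',307,250,.03)]:
    X=cast('top',u,v,z);print(n,X.round(4),'side px',proj('side',X)[0].round(1))
o=cv2.Rodrigues(np.array(r.get_obs()['orientation']))[0];print(o)
b=cv2.imread('pics/side0.png')[120:280,240:420];cv2.imwrite('pics/s1.png',cv2.convertScaleAbs(cv2.resize(b,(720,600) if 0 else None,fx=3.7,fy=3.7,interpolation=2),alpha=1.6,beta=10))
```

```text
(356, 168, 59, 54) ((583.1290283203125, -48.27074432373047), (151.2328643798828, 160.65675354003906), 1.110167145729065)
[[355.79998779296875, 169.8000030517578], [412.20001220703125, 167.0], [414.79998779296875, 220.0], [358.5, 222.8000030517578]]
(308, 157, 10, 16) ((674.7809448242188, 156.79193115234375), (25.835926055908203, 43.81330871582031), 88.97190856933594)
(445, 153, 29, 81) ((583.6299438476562, -259.2629089355469), (80.2869644165039, 229.20616149902344), 85.71473693847656)
[[444.5, 232.8000030517578], [446.1000061035156, 152.89999389648438], [474.1000061035156, 153.5], [472.5, 233.39999389648438]]
knob [0.4027 0.3734 0.09  ] side px [375.4 224.4]
tbase [0.4026 0.3657 0.03  ] side px [374.1 237.2]
shaker [0.4183 0.0636 0.085 ] side px [363.8 169.3]
stamptop [0.6708 0.1548 0.07  ] side px [293.  187.7]
stampfoot [0.6738 0.1553 0.014 ] side px [293.  200.4]
cup [ 0.3872 -0.1718  0.03  ] side px [367.1 149.1]
hend [ 0.3947 -0.2697  0.028 ] side px [363.8 138. ]
mk1 [0.3885 0.2903 0.0085] side px [376.1 226.4]
mk2 [0.4123 0.1712 0.0085] side px [366.5 204.1]
reader lr [0.4363 0.1038 0.03  ] side px [358.9 188. ]
reader lr [0.4369 0.1052 0.1   ] side px [359.4 172.3]
reader tr [0.5941 0.1227 0.13  ] side px [314.6 168.2]
reader tl [0.5929 0.1863 0.13  ] side px [314.4 178.6]
reader ll [0.4322 0.1755 0.03  ] side px [361.2 200.1]
[[-9.27613756e-01  3.73540447e-01 -5.04542206e-04]
 [ 3.73540766e-01  9.27612390e-01 -1.59683731e-03]
 [-1.28463720e-04 -1.66971533e-03 -9.99998598e-01]]
```

View pics/s1.png

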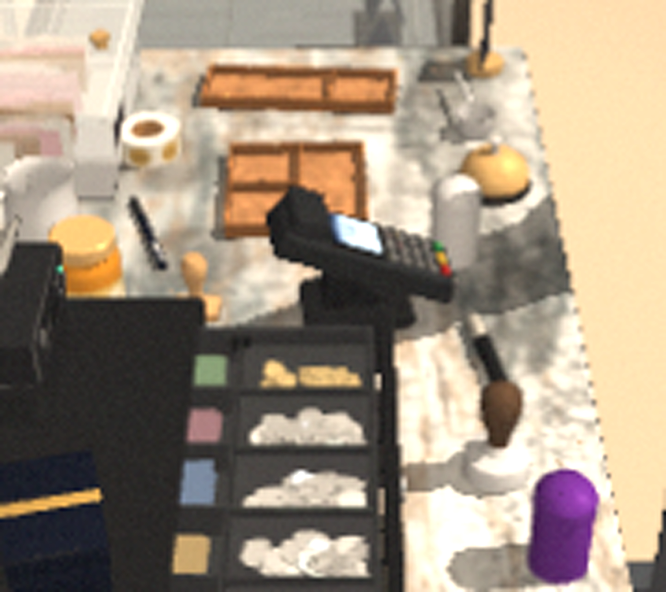

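The side crop shows the steel shaker top at side pixel (364,168), which fits its top-view cast, and the tamper knob at about (375.5,231). The reader's low end overhangs near x=0.437, y=0.105. I'll triangulate the knob.

```bash
cat >> h.py <<'E'
def tri(uv):
    pts=[];Ps=[]
    for n,p in uv.items():
        m=r.camera_model(n);K=np.array([[m['fx'],0,m['cx']],[0,m['fy'],m['cy']],[0,0,1.]])
        pts.append(cv2.undistortPoints(np.array([[p]],float),K,np.array(m['distortion'],float)).reshape(2,1));Ps.append(np.c_[np.array(m['R']),np.array(m['t'])])
    X=cv2.triangulatePoints(Ps[0],Ps[1],pts[0],pts[1]).ravel();return X[:3]/X[3]
E
python3 - <<'E'
from h import *
uv={}
for n,(x0,y0,x1,y1) in {'top':(218,250,250,276),'side':(362,215,388,245)}.items():
    im=cv2.imread(f'pics/{n}0.png')[y0:y1,x0:x1]; g=cv2.inRange(im,(0,0,0),(60,70,85))
    nn,l,s,c=cv2.connectedComponentsWithStats(g)
    for i in range(1,nn):
        if s[i,4]>15: print(n,s[i]+[x0,y0,0,0,0],c[i]+[x0,y0])
    i=1+s[1:,4].argmax();uv[n]=c[i]+[x0,y0]
print(tri(uv))
print('drawer edge',cast('top',233,229,.1),cast('top',275,229,.1),cast('top',195,278,.05),cast('top',302,125,.115))
E
```

```text
top [224 256  14  13 118] [230.77966102 261.8559322 ]
side [366 215  15  26 218] [373.81651376 227.28899083]
[0.40608162 0.3746128  0.07955956]
drawer edge [0.49069404 0.36417144 0.1       ] [0.48870282 0.25449277 0.1       ] [0.36190802 0.4797628  0.05      ] [0.76027755 0.17988929 0.115     ]
```

```bash
python3 -m crank '[[0.077,-0.125,0,-0.151,1],[0.077,-0.125,0,-0.151,1],[0.077,-0.125,0,-0.151,1],[0.077,-0.125,0,-0.151,1],[0.077,-0.125,0,-0.151,1]]' 40 >/dev/null; python3 -m crank '[[0.077,-0.125,0,-0.151,1],[0.077,-0.125,0,-0.151,1],[0.077,-0.125,0,-0.151,1],[0.077,-0.125,0,-0.151,1],[0.077,-0.125,0,-0.151,1],[0,0,0,0,0.5],[0,0,0,0,0.5]]'
python3 -c "
from h import *
o=r.get_obs();print(cv2.Rodrigues(np.array(o['orientation']))[0][:,1],o['joints'])"
```

```text
clock: 1.1
tcp_pos: [0.4071, 0.3743, 0.2312]
orientation: [2.223, 2.22, -0.001]
contact_force: [0.7, 0.7, -0.2]
grip_width: 0.0647
gripper_force: 0.0
[ 9.99999129e-01 -1.31865964e-03 -6.04533103e-05] [-1.13546615  0.28296181  0.34030164  1.86865168 -0.10989169  1.00865909
 -0.75026209]
```

```bash
python3 -m crank '[[0,0,-0.178,0,0.5],[0,0,-0.178,0,0.5],[0,0,-0.178,0,0.5],[0,0,-0.178,0,0.5],[0,0,-0.178,0,0.5],[0,0,0,0,0.5]]' && python3 -m crank '[[0,0,0,0,-1],[0,0,0,0,-1],[0,0,0,0,-1],[0,0,0,0,-1],[0,0,0,0,-1],[0,0,0,0,-1]]' 60
```

```text
clock: 1.6
tcp_pos: [0.4014, 0.3741, 0.0469]
orientation: [2.215, 2.228, -0.018]
contact_force: [-0.6, -0.6, -0.4]
grip_width: 0.0638
gripper_force: 0.0
clock: 2.1
tcp_pos: [0.407, 0.3777, 0.0555]
orientation: [-2.218, -2.223, -0.006]
contact_force: [-1.8, -0.5, 8.0]
grip_width: 0.0335
gripper_force: 60.3
```

```bash
python3 -m crank '[[0,0,0.15,0,-1],[0,0,0.15,0,-1],[0,0,0.15,0,-1],[0,0,0.15,0,-1],[0,0,0.15,0,-1],[0,0,0.15,0,-1],[0,0,0,0,-1]]' && python3 -m crank '[[0.0875,-0.16,0,0,-1],[0.0875,-0.16,0,0,-1],[0.0875,-0.16,0,0,-1],[0.0875,-0.16,0,0,-1],[0.0875,-0.16,0,0,-1],[0.0875,-0.16,0,0,-1]]' && python3 -m crank '[[0.0875,-0.16,0,0,-1],[0.0875,-0.16,0,0,-1],[0.0875,-0.16,0,0,-1],[0.0875,-0.16,0,0,-1],[0.0875,-0.16,0,0,-1],[0.0875,-0.16,0,0,-1],[0,0,0,0,-1],[0,0,0,0,-1]]'
```

```text
clock: 2.68
tcp_pos: [0.4087, 0.3782, 0.24]
orientation: [-2.219, -2.222, -0.017]
contact_force: [0.9, 1.1, -2.0]
grip_width: 0.0335
gripper_force: 61.4
clock: 3.18
tcp_pos: [0.511, 0.1822, 0.2329]
orientation: [-2.219, -2.224, 0.0]
contact_force: [0.5, 0.7, -3.4]
grip_width: 0.0334
gripper_force: 61.4
clock: 3.85
tcp_pos: [0.616, -0.0114, 0.2327]
orientation: [2.225, 2.217, -0.002]
contact_force: [0.2, 1.1, -3.0]
grip_width: 0.0335
gripper_force: 61.4
```

```bash
python3 -m crank '[[0.005,0.025,-0.16,0,-1],[0,0,-0.16,0,-1],[0,0,-0.16,0,-1],[0,0,-0.16,0,-1],[0,0,-0.12,0,-1],[0,0,-0.05,0,-1],[0,0,-0.04,0,-1],[0,0,0,0,-1]]' && python3 -c "
from h import *
cv2.imwrite('pics/t1.png',r.grab_frame('top')); cv2.imwrite('pics/t1s.png',cv2.resize(r.grab_frame('side')[100:260,240:440],None,fx=3.6,fy=3.6,interpolation=2))"
```

```text
clock: 4.52
tcp_pos: [0.6164, -0.002, 0.0624]
orientation: [-2.217, -2.224, 0.002]
contact_force: [-0.2, -0.1, -3.4]
grip_width: 0.0336
gripper_force: 61.5
```

View pics/t1s.png

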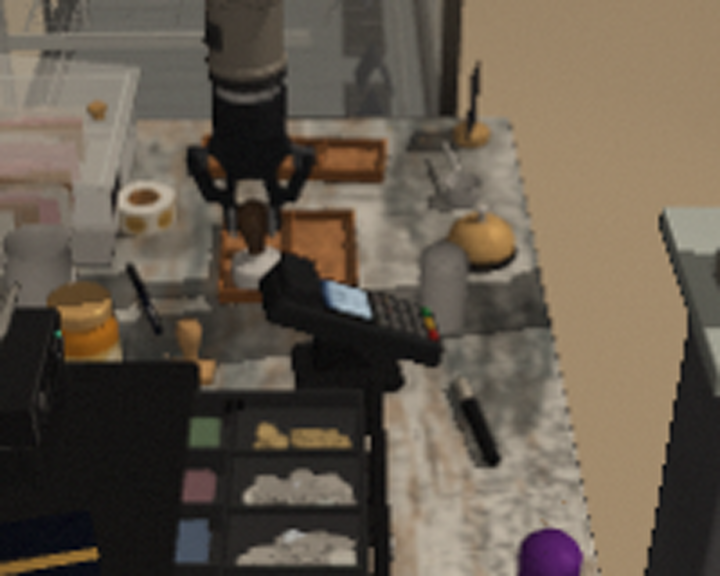

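The side view shows the tamper upright at about crop (255,255), over the nearer (+y) square. I'll lower it the last 3 mm and release.

```bash
python3 -m crank '[[0,-0.02,-0.01,0,-1],[0,0,-0.008,0,-1],[0,0,0,0,-1]]' && python3 -m crank '[[0,0,0,0,0.6],[0,0,0,0,0.6],[0,0,0,0,0.6],[0,0,0,0,0.6],[0,0,0.15,0,0.6],[0,0,0.15,0,0.6],[0,0,0.15,0,0.6],[0,0,0.15,0,0.6]]' && python3 -m crank '[[0,0,0.15,0,0.6],[0,0,0,0,0.6],[0,0,0,0,0.6]]'; python3 -c "
from h import *
a=r.grab_frame('top')[150:240,340:440];b=r.grab_frame('side')[120:220,270:370]
cv2.imwrite('pics/t2.png',cv2.resize(np.hstack([a[:90],b[:90]]),None,fx=4,fy=4,interpolation=2))"
```

```text
clock: 4.87
tcp_pos: [0.6175, -0.0074, 0.0604]
orientation: [2.219, 2.222, 0.001]
contact_force: [-0.0, 0.9, -2.6]
grip_width: 0.0343
gripper_force: 61.5
clock: 5.53
tcp_pos: [0.617, -0.007, 0.1812]
orientation: [2.219, 2.223, -0.0]
contact_force: [0.2, 0.2, -0.4]
grip_width: 0.0684
gripper_force: 0.0
clock: 5.78
tcp_pos: [0.6185, -0.0068, 0.2119]
orientation: [2.217, 2.222, 0.006]
contact_force: [-0.0, -0.4, 0.3]
grip_width: 0.0685
gripper_force: 0.0
```

View pics/t2.png

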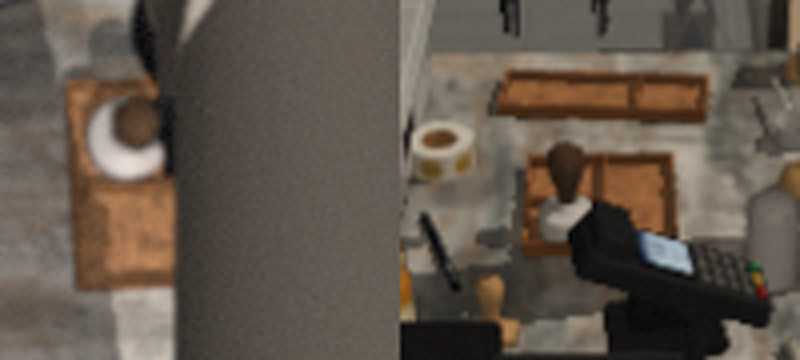

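The tamper stands inside the +y square. Next is the shaker.

```bash
python3 -m crank '[[-0.167,0.059,0,0,1],[-0.167,0.059,0,0,1],[-0.167,0.059,0,0,1],[-0.167,0.059,0,0,1],[-0.167,0.059,0,0,1],[-0.167,0.059,0,0,1],[0,0,0,0,1],[0,0,0,0,1]]'; python3 -c "
from h import *
o=r.get_obs();print(o['joints'],proj('top',[o['tcp_pos']]))
cv2.imwrite('pics/t3.png',cv2.resize(r.grab_frame('side')[120:240,290:420],None,fx=4.5,fy=4.5,interpolation=2))"
```

```text
clock: 6.55
tcp_pos: [0.4144, 0.0645, 0.2087]
orientation: [-2.215, -2.226, 0.002]
contact_force: [0.7, 0.1, -0.6]
grip_width: 0.0857
gripper_force: 0.0
[-0.76674021  0.06705527  0.49243014  2.18070042 -0.04136525  0.90446705
 -0.24471327] [[351.95722793 257.91524423]]
```

View pics/t3.png

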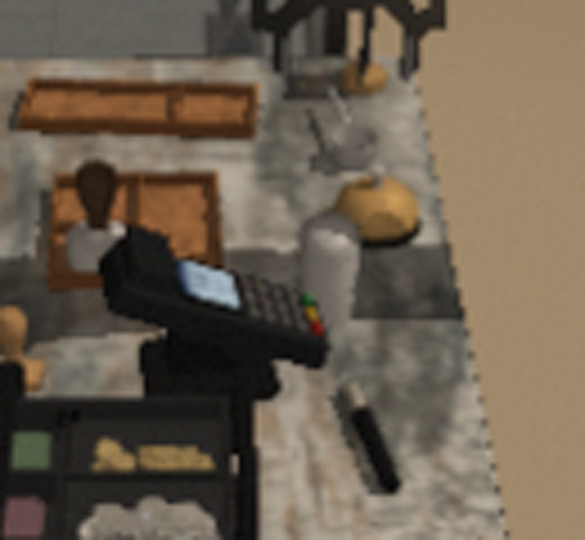

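```bash
python3 -m crank '[[0.015,-0.015,-0.14,0,1],[0,0,-0.14,0,1],[0,0,-0.14,0,1],[0,0,-0.14,0,1],[0,0,-0.14,0,1],[0,0,-0.08,0,1],[0,0,-0.05,0,1],[0,0,0,0,1]]' && python3 -m crank '[[0,0,0,0,-1],[0,0,0,0,-1],[0,0,0,0,-1],[0,0,0,0,-1],[0,0,0,0,-1],[0,0,0,0,-1]]' 40
```

```text
clock: 7.27
tcp_pos: [0.4193, 0.0599, 0.0417]
orientation: [-2.22, -2.222, 0.006]
contact_force: [1.0, 0.7, 0.7]
grip_width: 0.0853
gripper_force: 0.0
clock: 7.77
tcp_pos: [0.4206, 0.0612, 0.0449]
orientation: [2.219, 2.223, 0.004]
contact_force: [-0.3, -0.6, 5.2]
grip_width: 0.0488
gripper_force: 40.5
```

```bash
python3 -m crank '[[0,0,0.15,0,-1],[0,0,0.15,0,-1],[0,0,0.15,0,-1],[0,0,0.15,0,-1],[0,0,0.15,0,-1],[0,0,0.15,0,-1],[0,0,0,0,-1]]' && python3 -m crank '[[0.141,-0.107,0,0,-1],[0.141,-0.107,0,0,-1],[0.141,-0.107,0,0,-1],[0.141,-0.107,0,0,-1],[0.141,-0.107,0,0,-1],[0.141,-0.107,0,0,-1],[0.141,-0.107,0,0,-1],[0,0,0,0,-1]]'&& python3 -m crank '[[0,0,0,0,-1],[0,0,0,0,-1]]'
```

```text
clock: 8.35
tcp_pos: [0.4229, 0.0617, 0.2293]
orientation: [2.218, 2.221, 0.016]
contact_force: [1.3, 0.5, -1.0]
grip_width: 0.0489
gripper_force: 42.5
clock: 9.02
tcp_pos: [0.6207, -0.094, 0.2235]
orientation: [2.22, 2.215, -0.002]
contact_force: [-0.3, -1.3, -1.2]
grip_width: 0.049
gripper_force: 42.7
clock: 9.18
tcp_pos: [0.6163, -0.0886, 0.2231]
orientation: [-2.219, -2.223, 0.001]
contact_force: [-0.3, 0.8, -1.3]
grip_width: 0.0488
gripper_force: 42.7
```

```bash
python3 -m crank '[[0.01,0,-0.15,0,-1],[0,0,-0.15,0,-1],[0,0,-0.15,0,-1],[0,0,-0.15,0,-1],[0,0,-0.15,0,-1],[0,0,-0.06,0,-1],[0,0,-0.04,0,-1],[0,0,0,0,-1]]' && python3 -m crank '[[0,0,-0.01,0,-1],[0,0,-0.01,0,-1],[0,0,0,0,-1],[0,0,0,0,-1]]'
```

```text
clock: 9.85
tcp_pos: [0.6183, -0.0879, 0.0531]
orientation: [-2.217, -2.224, 0.001]
contact_force: [-0.4, -1.0, -1.2]
grip_width: 0.0488
gripper_force: 42.7
clock: 10.18
tcp_pos: [0.6198, -0.0889, 0.0508]
orientation: [2.218, 2.223, 0.002]
contact_force: [-0.1, 0.6, -1.9]
grip_width: 0.0492
gripper_force: 42.7
```

```bash
python3 -m crank '[[0,0,-0.006,0,-1],[0,0,0,0,1],[0,0,0,0,1],[0,0,0,0,1],[0,0,0,0,1],[0,0,0.15,0,1],[0,0,0.15,0,1],[0,0,0.15,0,1]]' && python3 -m crank '[[0,0,0.15,0,1],[0,0,0,0,0],[-0.144,-0.078,0,0.05,0],[-0.144,-0.078,0,0.047,0],[-0.144,-0.078,0,0,0],[-0.144,-0.078,0,0,0],[-0.144,-0.078,0,0,0],[-0.144,-0.078,0,0,0]]' &&  python3 -m crank '[[-0.144,-0.078,0,0,0],[-0.144,-0.078,0,0,0],[0,0,0,0,0],[0,0,0,0,0]]'; python3 -c "
from h import *
o=r.get_obs();print(o['joints'],cv2.Rodrigues(np.array(o['orientation']))[0][:,1])
a=r.grab_frame('top')[150:290,340:480];b=r.grab_frame('side')[110:250,280:420]
cv2.imwrite('pics/t4.png',cv2.resize(np.hstack([a,b]),None,fx=2.8,fy=2.8,interpolation=2))"
```

```text
clock: 10.85
tcp_pos: [0.6186, -0.089, 0.1392]
orientation: [-2.219, -2.223, 0.002]
contact_force: [0.4, 0.1, 0.7]
grip_width: 0.0854
gripper_force: 0.0
clock: 11.52
tcp_pos: [0.4447, -0.183, 0.1683]
orientation: [-2.133, -2.307, -0.0]
contact_force: [-0.8, -1.4, 0.2]
grip_width: 0.043
gripper_force: 0.0
clock: 11.85
tcp_pos: [0.3873, -0.2144, 0.1685]
orientation: [-2.137, -2.303, -0.002]
contact_force: [0.4, 0.5, 0.3]
grip_width: 0.0425
gripper_force: 0.0
[-0.2348004   0.19888727  0.68388826  2.1864116  -0.1749987   0.80787203
  0.63564202] [9.97210417e-01 7.46398572e-02 5.24381633e-04]
```

View pics/t4.png

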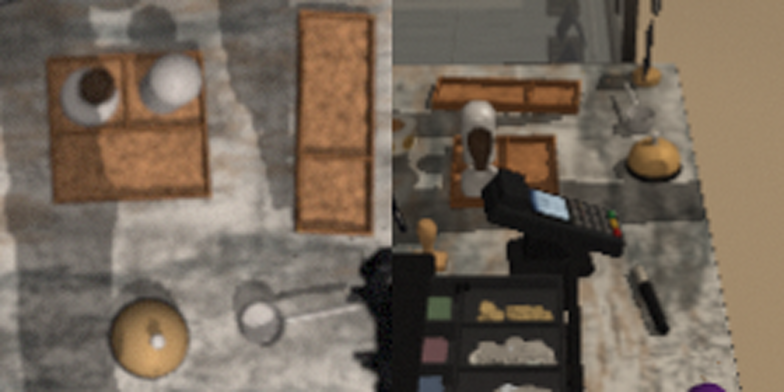

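Both sit upright in their squares: the tamper at crop (95,90) and the shaker at (172,85). The scoop cup is at (259,318) with its handle running right, as measured. I'll grasp it next.

```bash
python3 -m crank '[[0.015,0.01,-0.15,0,0],[0,0,-0.15,0,0],[0,0,-0.15,0,0],[0,0,-0.15,0,0],[0,0,-0.12,0,0],[0,0,-0.06,0,0],[0,0,-0.03,0,0],[0,0,0,0,0]]' && python3 -m crank '[[0,0,0,0,-1],[0,0,0,0,-1],[0,0,0,0,-1],[0,0,0,0,-1],[0,0,0,0,-1],[0,0,0,0,-1]]' 40 && python3 -m crank '[[0,0,0,0,-1],[0,0,0,0,-1]]'
```

```text
clock: 12.62
tcp_pos: [0.392, -0.211, 0.0052]
orientation: [-2.13, -2.307, 0.001]
contact_force: [-0.1, 0.3, 1.1]
grip_width: 0.0427
gripper_force: 0.0
clock: 13.12
tcp_pos: [0.3924, -0.2119, 0.0071]
orientation: [2.132, 2.305, 0.001]
contact_force: [0.1, -0.4, 1.8]
grip_width: 0.0051
gripper_force: 39.1
clock: 13.28
tcp_pos: [0.3922, -0.212, 0.0069]
orientation: [2.132, 2.305, 0.001]
contact_force: [1.2, -1.1, 3.9]
grip_width: 0.0048
gripper_force: 39.3
```

```bash
python3 -m crank '[[0,0,0.1,0,-1],[0,0,0.15,0,-1],[0,0,0.15,0,-1],[0,0,0.15,0,-1],[0,0,0.15,0,-1],[0,0,0.15,0,-1],[0,0,0,0,-1]]' && python3 -m crank '[[0.106,0.115,0,-0.07,-1],[0.106,0.115,0,0,-1],[0.106,0.115,0,0,-1],[0.106,0.115,0,0,-1],[0.106,0.115,0,0,-1],[0.106,0.115,0,0,-1],[0.106,0.115,0,0,-1],[0,0,0,0,-1]]'&& python3 -m crank '[[0,0,0,0,-1],[0,0,0,0,-1]]'; python3 -c "
from h import *
a=r.grab_frame('top')[150:290,340:480];b=r.grab_frame('side')[80:220,270:410]
cv2.imwrite('pics/t5.png',cv2.resize(np.hstack([a,b]),None,fx=2.8,fy=2.8,interpolation=2))"
```

```text
clock: 13.87
tcp_pos: [0.394, -0.2128, 0.1807]
orientation: [2.129, 2.302, 0.007]
contact_force: [0.9, -0.7, -0.4]
grip_width: 0.0053
gripper_force: 39.2
clock: 14.53
tcp_pos: [0.5436, -0.0442, 0.1753]
orientation: [-2.186, -2.256, -0.003]
contact_force: [-0.3, 1.1, -0.8]
grip_width: 0.0054
gripper_force: 39.2
clock: 14.7
tcp_pos: [0.539, -0.0512, 0.1756]
orientation: [-2.195, -2.246, 0.003]
contact_force: [0.3, -0.4, -1.5]
grip_width: 0.005
gripper_force: 39.2
```

View pics/t5.png

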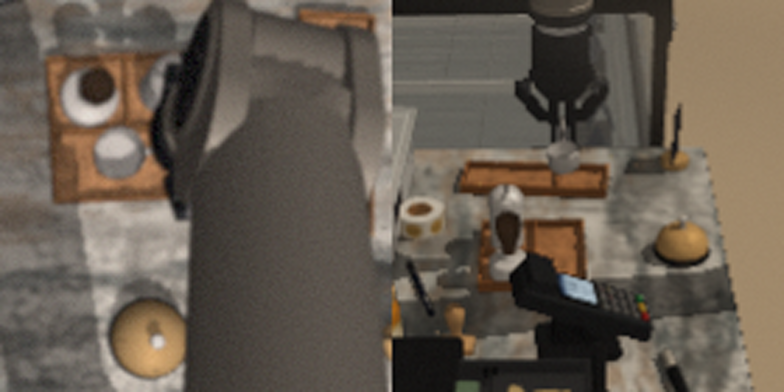

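The scoop is held level with its cup at (382,205) in the top view. I'll check the cup's position before lowering.

```bash
python3 -c "
from h import *
print(cast('top',382.1,204.6,.199))"; python3 -m crank '[[0,0,-0.15,0,-1],[0,0,-0.15,0,-1],[0,0,-0.15,0,-1],[0,0,-0.15,0,-1],[0,0,-0.12,0,-1],[0,0,-0.06,0,-1],[0,0,-0.02,0,-1],[0,0,0,0,-1]]'
```

```text
[ 0.53674192 -0.01042072  0.199     ]
clock: 15.47
tcp_pos: [0.5396, -0.0514, 0.0163]
orientation: [-2.197, -2.245, 0.001]
contact_force: [1.0, 1.0, -0.4]
grip_width: 0.005
gripper_force: 39.2
```

```bash
python3 -m crank '[[0,0,-0.016,0,-1],[0,0,-0.011,0,-1],[0,0,0,0,-1],[0,0,0,0,0],[0,0,0,0,0],[0,0,0,0,0],[0,0,0,0,0]]' && python3 -m crank '[[0,0,0.1,0,0],[0,0,0.15,0,0],[0,0,0.15,0,0],[0,0,0.15,0,0],[0,0,0.15,0,0],[0,0,0.15,0,0],[0,0,0.1,0,0],[0,0,0,0,0]]' && python3 -m crank '[[0.082,0.129,0,0,0],[0.082,0.129,0,0,0],[0.082,0.129,0,0,0],[0.082,0.129,0,0,0],[0.082,0.129,0,0,0],[0.082,0.129,0,0,0],[0.082,0.129,0,0,0],[0.082,0.129,0,0,0]]'&& python3 -m crank '[[0,0,0,0,0],[0,0,0,0,0]]'; python3 -c "
from h import *
a=r.grab_frame('top')[100:240,280:420];b=r.grab_frame('side')[110:250,250:390]
cv2.imwrite('pics/t6.png',cv2.resize(np.hstack([a,b]),None,fx=2.8,fy=2.8,interpolation=2))"
```

```text
clock: 16.05
tcp_pos: [0.5403, -0.0506, 0.0114]
orientation: [2.195, 2.247, 0.001]
contact_force: [-0.3, 0.3, -0.3]
grip_width: 0.0424
gripper_force: 0.0
clock: 16.72
tcp_pos: [0.5427, -0.0511, 0.2055]
orientation: [2.193, 2.243, 0.01]
contact_force: [0.4, -0.3, 0.4]
grip_width: 0.0427
gripper_force: 0.0
clock: 17.38
tcp_pos: [0.6714, 0.1571, 0.2]
orientation: [-2.195, -2.247, 0.002]
contact_force: [-0.9, 0.0, 0.6]
grip_width: 0.0424
gripper_force: 0.0
clock: 17.55
tcp_pos: [0.6711, 0.1581, 0.1995]
orientation: [-2.191, -2.25, 0.002]
contact_force: [0.5, -0.6, 0.5]
grip_width: 0.0428
gripper_force: 0.0
```

View pics/t6.png

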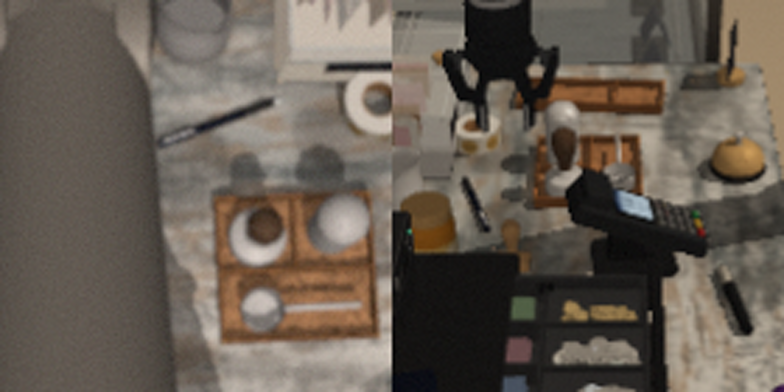

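The scoop lies in the long compartment. The gripper's knuckles (side crop, x 445–558) are about 120 mm wide and would foul the jar, so I'll turn the jaws along y for the stamp.

```bash
python3 -m crank '[[0,0,0,0.152,0],[0,0,0,0.152,0],[0,0,0,0.152,0],[0,0,0,0.152,0],[0,0,0,0.152,0],[0,0,0,0.152,0],[0,0,0,0.152,0],[0,0,0,0.152,0]]' && python3 -m crank '[[0,0,0,0.152,0],[0,0,0,0.152,0],[0,0,0,0.152,0],[0,0,0,0.152,0],[0,0,0,0.152,0],[0,0,0,0,0],[0,0,0,0,0]]'; python3 -c "
from h import *
o=r.get_obs();print(o['joints'],cv2.Rodrigues(np.array(o['orientation']))[0][:,1])"
```

```text
clock: 18.32
tcp_pos: [0.6708, 0.1535, 0.2012]
orientation: [-0.912, -3.006, 0.001]
contact_force: [-0.1, 0.0, 0.2]
grip_width: 0.0425
gripper_force: 0.0
clock: 18.9
tcp_pos: [0.671, 0.154, 0.2012]
orientation: [-0.002, -3.141, 0.0]
contact_force: [-0.5, 0.6, -0.5]
grip_width: 0.0429
gripper_force: 0.0
[-0.45671555  0.53051049  0.20481788  1.55948519 -0.11778744  1.06412346
  1.3475782 ] [ 1.20189299e-03  9.99999243e-01 -2.63073468e-04]
```

```bash
python3 -m crank '[[0,0.005,-0.15,0,0.1],[0,0,-0.15,0,0.1],[0,0,-0.15,0,0.1],[0,0,-0.15,0,0.1],[0,0,-0.12,0,0.1],[0,0,-0.07,0,0.1],[0,0,-0.035,0,0.1],[0,0,0,0,0.1]]' && python3 -m crank '[[0,0,0,0,-1],[0,0,0,0,-1],[0,0,0,0,-1],[0,0,0,0,-1],[0,0,0,0,-1],[0,0,0,0,-1]]' 40 && python3 -m crank '[[0,0,0.1,0,-1],[0,0,0.15,0,-1],[0,0,0.15,0,-1],[0,0,0.15,0,-1],[0,0,0.15,0,-1],[0,0,0.15,0,-1],[0,0,0,0,-1],[0,0,0,0,-1]]'
```

```text
clock: 19.57
tcp_pos: [0.6706, 0.1562, 0.0349]
orientation: [0.004, -3.14, 0.002]
contact_force: [-0.6, -0.1, 0.0]
grip_width: 0.0472
gripper_force: 0.0
clock: 20.07
tcp_pos: [0.6728, 0.1571, 0.038]
orientation: [-0.007, 3.138, 0.002]
contact_force: [-0.5, -0.9, 6.9]
grip_width: 0.0224
gripper_force: 39.4
clock: 20.73
tcp_pos: [0.6725, 0.157, 0.2088]
orientation: [-0.007, 3.137, 0.003]
contact_force: [-0.4, 0.7, -1.3]
grip_width: 0.0224
gripper_force: 39.3
```

```bash
python3 -m crank '[[-0.068,-0.171,0,-0.15,-1],[-0.068,-0.171,0,-0.15,-1],[-0.068,-0.171,0,-0.15,-1],[-0.068,-0.171,0,-0.15,-1],[-0.068,-0.171,0,-0.15,-1],[-0.068,-0.171,0,-0.15,-1],[-0.068,-0.171,0,-0.15,-1],[-0.068,-0.171,0,-0.15,-1]]' && python3 -m crank '[[-0.068,-0.171,0,-0.15,-1],[-0.068,-0.171,0,-0.15,-1],[-0.068,-0.171,0,-0.15,-1],[-0.068,-0.171,0,-0.15,-1],[0,0,0,0,-1],[0,0,0,0,-1],[0,0,0,0,-1]]'; python3 -c "
from h import *
o=r.get_obs();print(o['joints'],cv2.Rodrigues(np.array(o['orientation']))[0][:,1])
a=r.grab_frame('top')[150:290,360:500];b=r.grab_frame('side')[60:200,270:410]
cv2.imwrite('pics/t7.png',cv2.resize(np.hstack([a,b]),None,fx=2.8,fy=2.8,interpolation=2))"
```

```text
clock: 21.4
tcp_pos: [0.5606, -0.1181, 0.2049]
orientation: [-1.427, -2.796, 0.001]
contact_force: [1.3, -0.3, 0.0]
grip_width: 0.0222
gripper_force: 39.3
clock: 21.98
tcp_pos: [0.5077, -0.2528, 0.2051]
orientation: [-2.033, -2.393, 0.0]
contact_force: [0.3, -0.1, -0.6]
grip_width: 0.022
gripper_force: 39.4
[-0.13928459  0.37533617  0.62878015  1.87619272 -0.2637327   0.97525531
  0.76873924] [ 0.98683696  0.16171236 -0.00139106]
```

View pics/t7.png

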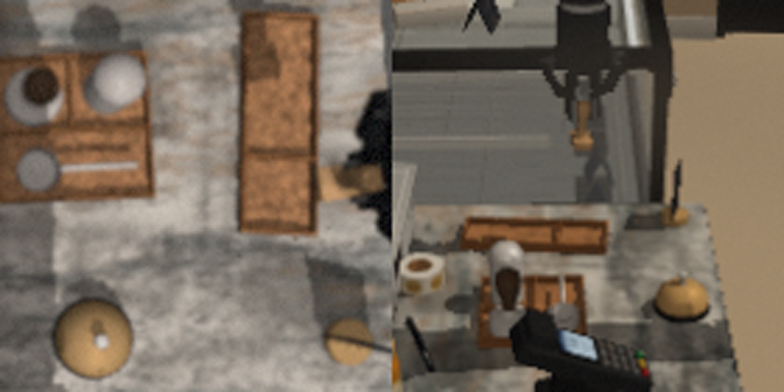

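```bash
python3 -c "
from h import *
print(cast('top',479,215,.172),tri({'top':[479,215],'side':[337.9,111.8]}))"
```

```text
[ 0.50914703 -0.25026066  0.172     ] [ 0.509185   -0.25409622  0.16231604]
```

```bash
python3 -m crank '[[0.005,0,-0.15,0,-1],[0,0,-0.15,0,-1],[0,0,-0.15,0,-1],[0,0,-0.15,0,-1],[0,0,-0.1,0,-1],[0,0,-0.06,0,-1],[0,0,-0.035,0,-1],[0,0,0,0,-1]]' && python3 -m crank '[[0,0,-0.01,0,-1],[0,0,-0.008,0,-1],[0,0,0,0,-1],[0,0,0,0,-1]]'
```

```text
clock: 22.75
tcp_pos: [0.509, -0.2527, 0.0461]
orientation: [-2.032, -2.393, 0.001]
contact_force: [0.1, -0.1, -0.0]
grip_width: 0.0223
gripper_force: 39.3
clock: 23.08
tcp_pos: [0.5097, -0.2538, 0.0444]
orientation: [2.034, 2.392, 0.001]
contact_force: [-0.2, -1.2, -0.4]
grip_width: 0.0221
gripper_force: 39.3
```

```bash
python3 -m crank '[[0,0,-0.008,0,-1],[0,0,0,0,0.3],[0,0,0,0,0.3],[0,0,0,0,0.3],[0,0,0,0,0.3],[0,0,0.1,0,0.3],[0,0,0.15,0,0.3],[0,0,0.15,0,0.3]]' && python3 -m crank '[[0,0,0.15,0,0.1],[0,0,0.15,0,0.1],[0,0,0.12,0,0.1],[-0.042,0.186,0,0.044,0.1],[-0.042,0.186,0,0,0.1],[-0.042,0.186,0,0,0.1],[-0.042,0.186,0,0,0.1],[-0.042,0.186,0,0,0.1]]' && python3 -m crank '[[-0.042,0.186,0,0,0.1],[-0.042,0.186,0,0,0.1],[-0.042,0.186,0,0,0.1],[-0.042,0.186,0,0,0.1],[-0.042,0.186,0,0,0.1],[-0.042,0.186,0,0,0.1],[-0.042,0.186,0,0,0.1],[-0.042,0.186,0,0,0.1]]' && python3 -m crank '[[0,0,0,0,0],[0,0,0,0,0]]'; python3 -c "
from h import *
o=r.get_obs();print(o['joints'],cv2.Rodrigues(np.array(o['orientation']))[0][:,1])
a=r.grab_frame('top')[150:290,360:500];b=r.grab_frame('side')[120:260,270:410]
cv2.imwrite('pics/t8.png',cv2.resize(np.hstack([a,b]),None,fx=2.8,fy=2.8,interpolation=2))"
```

```text
clock: 23.75
tcp_pos: [0.5082, -0.2534, 0.1221]
orientation: [-2.034, -2.391, 0.002]
contact_force: [0.6, -0.6, -0.3]
grip_width: 0.0555
gripper_force: 0.0
clock: 24.42
tcp_pos: [0.4663, -0.0662, 0.206]
orientation: [1.994, 2.427, 0.001]
contact_force: [0.2, 0.3, 0.6]
grip_width: 0.047
gripper_force: 0.0
clock: 25.08
tcp_pos: [0.3991, 0.2316, 0.2062]
orientation: [-1.994, -2.428, -0.001]
contact_force: [1.3, 0.3, 0.2]
grip_width: 0.047
gripper_force: 0.0
clock: 25.25
tcp_pos: [0.3992, 0.2319, 0.2059]
orientation: [-1.988, -2.433, -0.0]
contact_force: [0.7, -0.8, -0.2]
grip_width: 0.0429
gripper_force: 0.0
[-0.9856231   0.15226293  0.36072719  2.09386413 -0.06807643  0.9062185
 -0.38593033] [9.79913517e-01 1.99422913e-01 2.76162508e-05]
```

View pics/t8.png

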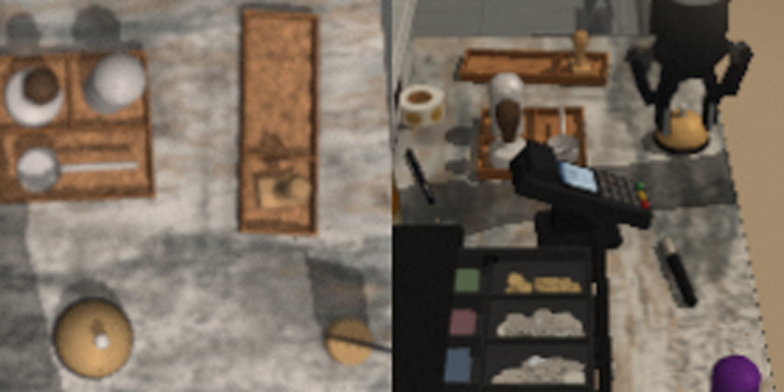

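The stamp stands in the short compartment (crop (290,187)). The marker is still at side crop (676,271), as measured. I'll grasp it now.

```bash
python3 -m crank '[[0.006,0,-0.17,0,0],[0,0,-0.17,0,0],[0,0,-0.17,0,0],[0,0,-0.17,0,0],[0,0,-0.15,0,0],[0,0,-0.1,0,0],[0,0,-0.06,0,0],[0,0,0,0,0]]' && python3 -m crank '[[0,0,0,0,0],[0,0,-0.01,0,0],[0,0,0,0,0]]'
```

```text
clock: 26.02
tcp_pos: [0.4004, 0.2271, 0.0059]
orientation: [-1.997, -2.425, 0.007]
contact_force: [-0.5, 0.5, 0.3]
grip_width: 0.0425
gripper_force: 0.0
clock: 26.27
tcp_pos: [0.402, 0.23, 0.0068]
orientation: [1.994, 2.427, 0.003]
contact_force: [-0.5, -0.1, 0.1]
grip_width: 0.0423
gripper_force: 0.0
```

```bash
python3 -m crank '[[0,0,-0.01,0,-1],[0,0,0,0,-1],[0,0,0,0,-1],[0,0,0,0,-1],[0,0,0,0,-1],[0,0,0,0,-1]]' 30 && python3 -m crank '[[0,0,0.1,0,-1],[0,0,0.15,0,-1],[0,0,0.15,0,-1],[0,0,0.15,0,-1],[0,0,0.15,0,-1],[0,0,0.15,0,-1],[0,0,0.1,0,-1],[0,0,0,0,-1]]'
```

```text
clock: 26.77
tcp_pos: [0.4014, 0.2302, 0.0045]
orientation: [1.993, 2.428, 0.001]
contact_force: [-0.4, -1.1, 5.6]
grip_width: 0.0155
gripper_force: 29.4
clock: 27.43
tcp_pos: [0.4032, 0.2314, 0.198]
orientation: [1.993, 2.427, 0.012]
contact_force: [0.5, -0.2, -0.3]
grip_width: 0.0155
gripper_force: 29.6
```

```bash
python3 -m crank '[[0.073,-0.1645,0,0.11,-1],[0.073,-0.1645,0,0.11,-1],[0.073,-0.1645,0,0.11,-1],[0.073,-0.1645,0,0.11,-1],[0.073,-0.1645,0,0.11,-1],[0.073,-0.1645,0,0.11,-1],[0.073,-0.1645,0,0.11,-1],[0.073,-0.1645,0,0.11,-1]]' && python3 -m crank '[[0.073,-0.1645,0,0.11,-1],[0.073,-0.1645,0,0.11,-1],[0.073,-0.1645,0,0.11,-1],[0.073,-0.1645,0,0.11,-1],[0.073,-0.1645,0,0.11,-1],[0.073,-0.1645,0,0.11,-1],[0.073,-0.1645,0,0.11,-1],[0,0,0,0,-1]]' && python3 -m crank '[[0,0,0,0,-1],[0,0,0,0,-1]]'; python3 -c "
from h import *
o=r.get_obs();print(o['joints'],cv2.Rodrigues(np.array(o['orientation']))[0][:,1])
t=r.grab_frame('top');s=r.grab_frame('side');cv2.imwrite('pics/t9t.png',t);cv2.imwrite('pics/t9s.png',s)
a=t[100:240,400:540];b=s[40:180,250:390]
cv2.imwrite('pics/t9.png',cv2.convertScaleAbs(cv2.resize(np.hstack([a,b]),None,fx=2.8,fy=2.8,interpolation=2),alpha=1.5))"
```

```text
clock: 28.1
tcp_pos: [0.5178, -0.0348, 0.1931]
orientation: [-1.046, -2.961, 0.0]
contact_force: [1.1, 1.4, 0.1]
grip_width: 0.0157
gripper_force: 29.6
clock: 28.77
tcp_pos: [0.6198, -0.2723, 0.193]
orientation: [0.129, 3.139, -0.008]
contact_force: [-0.8, -0.6, 0.4]
grip_width: 0.0153
gripper_force: 29.5
clock: 28.93
tcp_pos: [0.6196, -0.2629, 0.1927]
orientation: [-0.125, -3.137, -0.002]
contact_force: [-0.7, 0.5, 0.3]
grip_width: 0.0155
gripper_force: 29.5
[ 0.05675924  0.52887597  0.36268971  1.61520251 -0.20994604  1.0382083
  1.9727915 ] [0.07944923 0.99683829 0.00111832]
```

View pics/t9.png

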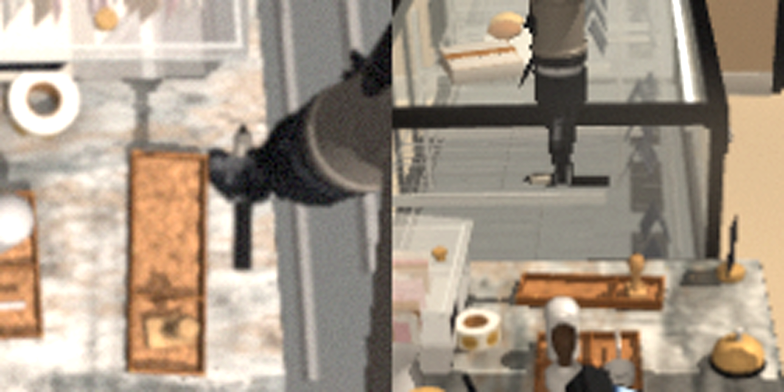

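The marker hangs level along x. Its ends are at top crop (242,125) and (242,269), and side crop (525,181) and (610,182). I'll work out its midpoint.

```bash
python3 -c "
from h import *
a=tri({'top':[486.4,144.6],'side':[297.5,104.6]});b=tri({'top':[486.4,196.1],'side':[327.9,105]})
print(a,b,(a+b)/2,np.linalg.norm(a-b))
a=cast('top',486.4,144.6,.197);b=cast('top',486.4,196.1,.197);print(a,b,(a+b)/2,np.linalg.norm(a-b))"
```

```text
[ 0.6785779  -0.27389975  0.18811622] [ 0.55151811 -0.26432518  0.18902608] [ 0.615048   -0.26911246  0.18857115] 0.12742327029656955
[ 0.67770301 -0.27013768  0.197     ] [ 0.55212983 -0.26108327  0.197     ] [ 0.61491642 -0.26561047  0.197     ] 0.12589919148537973
```

```bash
python3 -m crank '[[0.033,0.015,-0.16,0,-1],[0,0,-0.16,0,-1],[0,0,-0.16,0,-1],[0,0,-0.16,0,-1],[0,0,-0.12,0,-1],[0,0,-0.08,0,-1],[0,0,-0.04,0,-1],[0,0,0,0,-1]]' && python3 -m crank '[[0,0,-0.015,0,-1],[0,0,-0.01,0,-1],[0,0,0,0,-1]]'
```

```text
clock: 29.7
tcp_pos: [0.6257, -0.2584, 0.0161]
orientation: [-0.121, -3.136, -0.002]
contact_force: [0.2, -0.2, -0.3]
grip_width: 0.0156
gripper_force: 29.5
clock: 29.95
tcp_pos: [0.6275, -0.2605, 0.014]
orientation: [0.123, 3.137, -0.001]
contact_force: [0.4, -0.8, -0.8]
grip_width: 0.0155
gripper_force: 29.5
```

```bash
python3 -m crank '[[0,0,-0.012,0,-1],[0,0,-0.01,0,-1],[0,0,0,0,-1],[0,0,0,0,-1]]' && python3 -m crank '[[0,0,0,0,-0.35],[0,0,0,0,-0.35],[0,0,0,0,-0.35],[0,0,0.03,0,-0.35],[0,0,0.08,0,-0.35],[0,0,0.15,0,-0.35],[0,0,0.15,0,-0.35],[0,0,0.15,0,-0.35]]' && python3 -m crank '[[0,0.15,0.15,0,0],[0,0.18,0.1,0,0],[-0.05,0.19,0,0,0],[-0.05,0.19,0,0,0],[-0.05,0.19,0,0,0],[-0.05,0.19,0,0,0],[-0.05,0.19,0,0,0],[-0.05,0.19,0,0,0]]' && python3 -m crank '[[-0.05,0.19,0,0,0],[-0.05,0.19,0,0,0],[0,0,0,0,0],[0,0,0,0,0]]'; python3 -c "
from h import *
t=r.grab_frame('top');s=r.grab_frame('side');cv2.imwrite('pics/f_t.png',t)
a=t[140:280,340:480];b=s[110:250,270:410]
cv2.imwrite('pics/f.png',cv2.convertScaleAbs(cv2.resize(np.hstack([a,b]),None,fx=2.8,fy=2.8,interpolation=2),alpha=1.4))"
```

```text
clock: 30.28
tcp_pos: [0.6268, -0.2606, 0.0086]
orientation: [0.124, 3.139, 0.0]
contact_force: [-0.6, 1.0, 1.0]
grip_width: 0.0156
gripper_force: 29.5
clock: 30.95
tcp_pos: [0.6264, -0.2606, 0.122]
orientation: [-0.124, -3.139, -0.0]
contact_force: [0.2, 0.2, 0.4]
grip_width: 0.0278
gripper_force: 0.0
clock: 31.62
tcp_pos: [0.566, 0.0345, 0.1707]
orientation: [0.124, 3.138, 0.001]
contact_force: [1.5, 1.2, 0.4]
grip_width: 0.0426
gripper_force: 0.0
clock: 31.95
tcp_pos: [0.546, 0.1121, 0.1704]
orientation: [0.115, 3.139, 0.002]
contact_force: [1.3, -0.0, 0.0]
grip_width: 0.043
gripper_force: 0.0
```

View pics/f.png

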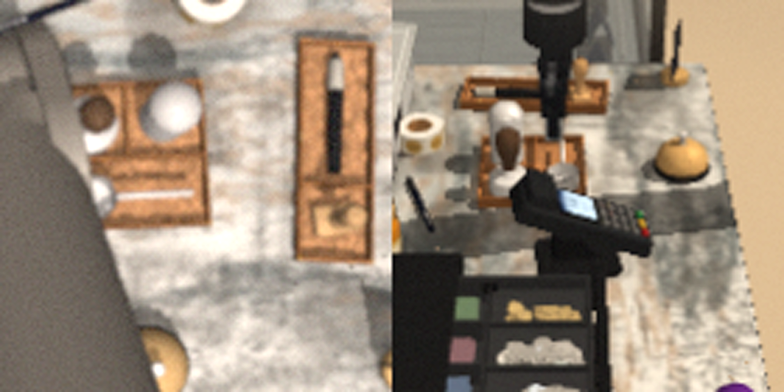

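The final view shows the marker in the long compartment, rows 52–172 of the crop at column 334. The stamp is upright at (340,217), and the scoop, tamper and shaker are in the wide tray. I'll check the numbers in the tray frames.

```bash
python3 -c "
from h import *
def fr(X,c,yaw):
    d=X[:2]-np.array(c);return (round(d[0]*np.cos(yaw)+d[1]*np.sin(yaw),4),round(-d[0]*np.sin(yaw)+d[1]*np.cos(yaw),4))
p=lambda u,v,z:cast('top',340+u/2.8,140+v/2.8,z)
N=((.5836,-.260),-.075);W=((.583,-.048),.019)
print('mk',fr((p(334,52,.0125)+p(335,172,.0125))/2,*N),np.linalg.norm(p(334,52,.0125)-p(335,172,.0125)))
print('stamp foot',fr(p(337,221,.018),*N),'tamper',fr(p(98,113,.079),*W),'shaker',fr(p(173,107,.085),*W),'scoop h end',fr(p(193,193,.03),*W))"
```

```text
mk (np.float64(0.0388), np.float64(-0.0012)) 0.12469700853458951
stamp foot (np.float64(-0.0739), np.float64(-0.0035)) tamper (np.float64(0.0321), np.float64(0.0355)) shaker (np.float64(0.0342), np.float64(-0.0355)) scoop h end (np.float64(-0.0442), np.float64(-0.0616))
```

All five positions are within limits, so I'm handing in.

```bash
python3 -c "
from bench import r
print(r.hand_in())"
```

```text
the job is handed in; nothing more can be done
None
```

I made up both kits and handed the job in at about 32 s on the robot's clock; my last camera measurements put all five items within the limits, but the hand-in gave no verdict.

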